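Clamp a glued serving paddle in the glue press

TASK

The little serving paddle has just been glued: lay it flat on the sloping bed of the blue glue press, blade under the pad, handle pointing downhill between the two stop pins with the blade's shoulders resting against them. Then wind the crank clockwise until the pad meets the blade and snug it until about half of the red band on the pad's stem has gone up into the sleeve (never right to the end of the band), let go, and leave the mugs, the salt shaker and the spice jar where they stand.

Things in the scene. Friction and masses are not known exactly. Their poses are not given: they have to be found in the camera images.
- press: blue glue press, fixed: 170 x 130 mm steel foot, four legs, sloping bed. Origin under the foot on the worktop, z up, +x from its low front to its high back. In the frame of bed its C-shaped frame has an upright from x = +50 mm uphill and an upper arm 38 mm wide over the bed, z = 76 to 98 mm, from x = -19 mm uphill
- bed: pale wooden bed of the press. Origin: point of its surface on the screw's axis, 85 mm above the worktop. z = bed's normal = screw's axis, leaning 23 degrees from vertical to the press's front; x uphill (plate from -42 to +64 mm; a tongue 18 mm wide to -68), y across (-48 to +48). Two steel stop pins, 8 mm thick, 12 mm high, stand at x = -35, y = +22 and -22 mm
- paddle: two-layer brown wooden paddle, 90 g, 18 mm thick. Origin: centre of the blade's underside; x its length: blade (56 mm wide) from -30 to +30 mm, handle (26 mm wide) from -30 to -120 mm; z up; balances at about x = -38. Clamped with its shoulders (x = -30) against the pins, its origin is about 1 mm downhill of the bed's origin and its axes are parallel to the bed's
- paddle_handle (a point): point inside the paddle's handle at x = -77, y = 0, z = 9 mm of the paddle: a good place to take it across the 26 mm width; there the gripper stays clear of the press's arm
- crank_grip (a point): point on the axis of the crank's black grip (19 mm thick, 41 mm tall, turns freely, parallel to the bed's z), 26 mm above its foot, 15 mm below its top. It circles the screw's axis at 42 mm radius, 165 mm above the bed's surface with the crank at 0, 3 mm lower per rad. The crank arm's top is 27 mm below this point; nothing stands up beside the grip
- crank (a joint): crank angle in rad, 0 to 12, growing clockwise seen from above (down the bed's z). At value q the grip is in direction (cos(1.3 - q), sin(1.3 - q)) from the screw's axis in the bed's x, y. Turning takes about 0.15 N m (4 N at the grip), up to 0.1 N m more as the pad presses; it stays where left
- screw (a joint): how far the screw has come down along the bed's z, in m: 0.003 x crank angle
- pad (a joint): compression of the spring between pad and screw in m: 0 free (the 7 mm red band on the stem below the sleeve is in full view), 0.007 fully in (band hidden). 6 N per mm; about half, 0.0035, is snug
- pad_face (a point): centre of the pad's round rubber underside, 36 mm across; 44 mm above the bed with the crank at 0, 3 mm lower per rad until it meets the blade's top
- mug_green: green mug upside down, 91 mm tall, a bystander; origin at the centre of its underside
- mug_clay: clay-coloured mug upside down, 88 mm tall, a bystander; origin at the centre of its underside
- salt_shaker: salt shaker, 44 mm wide, 90 mm tall, a bystander; origin at the centre of its underside
- spice_jar: small spice jar, 47 mm wide, 98 mm tall, a bystander; origin at the centre of its underside

How it is judged:
By the outcome, as a careful person would: the job done as asked, in the order asked, and still so for the second after the job is handed in, with the robot touching nothing.
It also fails if it takes over 72 s, if anything falls off the work surface, if the arm or the gripper's body presses on something with over 40 N, if the wrist force passes 120 N, or if a joint passes its speed limit or range.

ROBOT

A 7-joint arm with a two-finger parallel gripper is mounted at the origin on a cart in front of the work surface, level with it; the furniture and walls round the work are solid. World frame = base frame: x ahead of the robot, y to its left, z up, the work surface at z = 0. Lengths are in m, angles in rad, forces in N, time in s.
With the tool pointing down it reaches from about 0.4 to 0.85 m from the base axis. Payload 10.4 kg.
Tool frame: the origin (TCP) lies midway between the tips of the shut fingers; the grasp point (between the pads) lies 19 mm behind it; z points along the fingers, x is the direction in which the jaws open and shut, and the axes are right-handed (so a half turn about z gives the same grasp; the last joint's range is limited). The gripper opens to 87 mm and grips with 3 to 60 N. Pads are 19 mm wide; open, the fingers measure 117 mm over their backs; the gripper's body (75 mm by 190 mm) begins 51 mm behind the grasp point.
Start: joints at [-1.313, 0.332, -0.065, 1.46, 0.022, 1.35, -0.088], TCP at [0.173, 0.601, 0.223] pointing down, gripper open.
Joint ranges: [-2.6, 2.6], [-0.5, 2.12], [-1.47, 1.34], [0.16, 2.42], [-1.27, 4.41], [0.06, 2.06], [-2.6, 2.6]. Speed limits (rad/s): [2.22, 2.22, 2.79, 2.79, 3.14, 3.14, 3.14].

INTERFACE

Orientations are given as [roll, pitch, yaw] about the fixed x, y, z axes, in that order (R = Rz(yaw) Ry(pitch) Rx(roll)).
In Python, from plant import robot gives the robot as it stands.
- The arm moves only by the tool servo_tool, never from a script. Its argument "commands" is a list that holds one entry, the list of rows, each a list of 5 numbers: the opening, from -1 (shut) to 1 (fully open), then the shift along the tool's x, y, z in m, then the turn about the tool's z in rad. In form: [[[fingers, tx, ty, tz, roll], ...]]. A call has 1 to 20 rows; each row is the pose to reach, as a shift and turn from the pose commanded when the call began, along the tool's axes at that moment; what a row does not reach only later rows make up. A row lasts 1/12 s, in which the tool goes at most 41.7 mm and 7.16 degrees, less where a joint would pass 70% of its speed; a pose out of reach is approached as far as the arm can. A call with a gripper value outside its range is refused whole. The fingers move at their own pace and stop on an object; the grip force is fixed at half the most. Time passes only in rows, so rows that repeat a pose let the fingers close. It gives the time, the measured TCP pose, the force and the opening at its end, in the units of the state.
- robot.state(): the state, without advancing time (a new reading comes with each control period).
- robot.snapshot(name): name is "side" or "top" or "wrist"; returns a dict with "img" (400x640x3 uint8, blue, green, red), "fx", "fy", "cx", "cy" (pixels), "extrinsics" (4x4, takes a point from world to camera coordinates). Camera axes: x right, y up, looking along -z (the intrinsics and any distortion apply to the point x, -y, -z); pixel columns grow to the right and rows downward; lengths in m; the calibration is good to about 2 mm. A picture is of the moment at which its call begins. There is no depth.
- robot.job_done(): hands the job in, once; it reports no verdict.
Trained networks look in the newest picture that a camera, given by its name, has taken for a name from the list of things; names that differ only in an ending like _2 or _b are one class to them, and where a whole thing is asked for, a point or a joint stands for the part that bears it (a point fixed in the world has none). Each returns a list of dicts, best first, with "confidence" (0 to 1); they miss things now and then, are a little off and sometimes report something else, mostly with a low value. They report only what shows in the picture. A call takes as long as a camera call.
- robot.silhouettes(camera, label): "pixels" (400x640 bool, what is visible of it) and "location" ([row, column] in pixels, amid what is visible of it).
The state is a dict: "time_s": time; "joints": joint angles; "dq": joint speeds; "effort": joint torques, N m; "position": TCP position; "ee_rot": TCP orientation; "wrist_force": force on the tool from outside, world axes, zero at the start; "torque": the same for the moment, N m; "finger_gap": finger opening in m.
Only numpy, scipy, OpenCV 4.12 (cv2) and the standard library are available. Lean on these libraries where they do the work, as an engineer would, in place of code of your own. Each camera call takes 0.05 s, during which the arm holds its last target. There are 200 camera calls.

## Working session

There is one attempt and no reset: what is moved stays moved. The work goes in short steps, Python scripts to look and compute and a tool call to move; the robot and the scene stay as the last step left them, time stands still between calls to the robot, and variables do not carry over. Pictures are saved under pics/ and viewed, about 8 in all and at most 12, crops included, and the job is handed in when it is done.

Besides the shell and the picture viewer there is one more tool, called in YAML: its name, and indented under it one key for each argument. servo_tool: Moves the arm, as the interface text tells. Its arguments: {"type":"object","properties":{"commands":{"type":"array","items":{"type":"array","items":{"type":"array","items":{"type":"number"}}}}},"required":["commands"]}

```bash
ls; mkdir -p pics; python3 - <<'E'
from plant import robot
import cv2,numpy as np
s=robot.state();print({k:np.round(v,3).tolist() for k,v in s.items()})
ims=[]
for c in("side","top"):
    d=robot.snapshot(c);cv2.imwrite(f"pics/{c}0.png",d["img"]);print(c,d["fx"],d["fy"],d["cx"],d["cy"],np.round(d["extrinsics"],4).tolist(),[k for k in d])
    for l in("press","bed","paddle","paddle_handle","crank_grip","mug_green","mug_clay","salt_shaker","spice_jar"):
        r=robot.silhouettes(c,l)
        print(l,[(round(x["confidence"],2),np.round(x["location"]).tolist(),int(x["pixels"].sum())) for x in r[:2]])
E
```

```text
pics
{'time_s': 0.0, 'joints': [-1.313, 0.333, -0.065, 1.461, 0.022, 1.35, -0.088], 'dq': [0.001, -0.001, -0.0, 0.0, -0.002, 0.001, 0.001], 'effort': [-0.001, -62.325, 0.024, -38.99, -0.061, 0.04, 0.0], 'position': [0.173, 0.6, 0.222], 'ee_rot': [3.142, 0.001, 1.29], 'wrist_force': [-0.904, -0.173, 0.254], 'torque': [-0.008, 0.019, -0.001], 'finger_gap': 0.087}
side 513.1689980974547 513.1689980974547 318.76567077838604 197.80380214230414 [[0.9902, -0.1397, 0.0018, -0.485], [0.0693, 0.502, 0.8621, -0.2938], [-0.1214, -0.8535, 0.5067, -1.0413], [0.0, 0.0, 0.0, 1.0]] ['img', 'fx', 'fy', 'cx', 'cy', 'extrinsics']
press [(0.91, [220.0, 374.0], 3796)]
bed [(0.76, [208.0, 374.0], 2409)]
paddle [(0.71, [225.0, 306.0], 704)]
paddle_handle [(0.9, [226.0, 304.0], 734)]
crank_grip [(0.26, [227.0, 310.0], 610)]
mug_green [(0.77, [186.0, 326.0], 1163)]
mug_clay [(0.55, [333.0, 277.0], 1833)]
salt_shaker [(0.77, [283.0, 271.0], 639), (0.19, [335.0, 277.0], 1865)]
spice_jar [(0.75, [202.0, 351.0], 334)]
top 404.2942353691968 404.2942353691968 317.1848662720706 199.3588629601942 [[-0.0054, -1.0, 0.0041, 0.2252], [0.9915, -0.0048, 0.1303, -0.5471], [-0.1303, 0.0048, 0.9915, -1.0361], [0.0, 0.0, 0.0, 1.0]] ['img', 'fx', 'fy', 'cx', 'cy', 'extrinsics']
press [(0.68, [156.0, 310.0], 2874)]
bed []
paddle [(0.74, [158.0, 245.0], 437), (0.73, [212.0, 267.0], 813)]
paddle_handle [(0.68, [212.0, 272.0], 834)]
crank_grip []
mug_green [(0.92, [189.0, 208.0], 1267)]
mug_clay [(0.77, [261.0, 433.0], 933)]
salt_shaker [(0.63, [258.0, 371.0], 212)]
spice_jar [(0.61, [161.0, 245.0], 471)]
```

```bash
python3 - <<'E'
import cv2,numpy as np
a=cv2.imread("pics/side0.png")[100:380,180:500];b=cv2.imread("pics/top0.png")[80:330,180:480]
cv2.imwrite("pics/s1.png",cv2.resize(a,None,fx=2.1,fy=2.1,interpolation=2));cv2.imwrite("pics/t1.png",cv2.resize(b,None,fx=2.4,fy=2.4,interpolation=2))
E
```

```text
(no output)
```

View pics/s1.png

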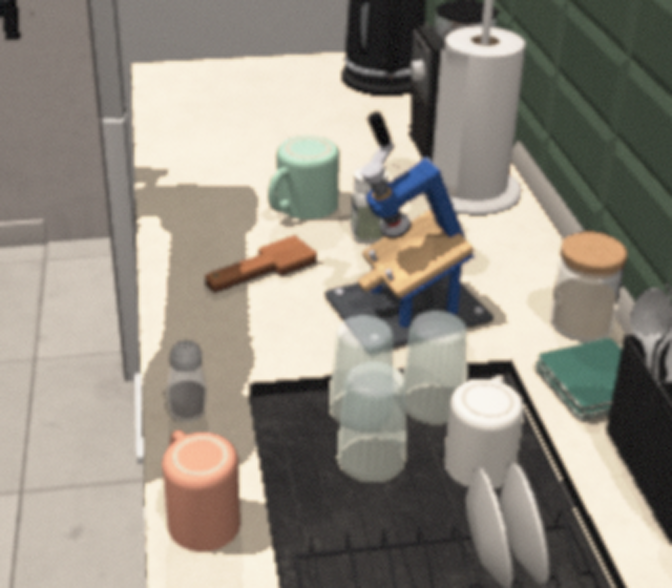

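View pics/t1.png

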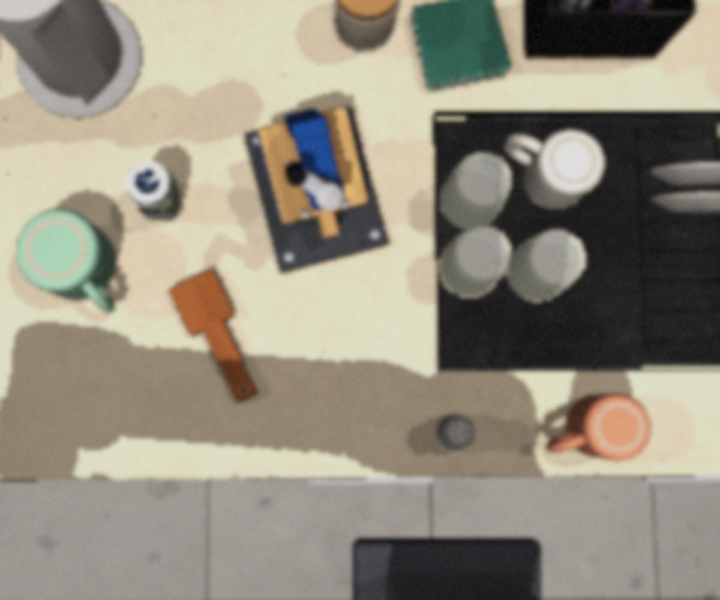

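The side view shows the press with its low front facing the robot, and the paddle lying flat to the left of it. The top view has the foot corners near crop (248,132), (352,107), (387,240) and (282,270), and the paddle from (190,280) to (245,398). The tool always points down, so I'll have to tilt the paddle in the grip against the press.

```bash
cat > h.py <<'E'
import numpy as np,cv2
def proj(d,P):
    P=np.atleast_2d(P);E=d["extrinsics"];c=P@E[:3,:3].T+E[:3,3]
    return np.c_[d["cx"]+d["fx"]*c[:,0]/-c[:,2],d["cy"]+d["fy"]*-c[:,1]/-c[:,2]]
def unproj(d,uv,z):
    E=d["extrinsics"];R=E[:3,:3];o=-R.T@E[:3,3]
    r=R.T@np.array([(uv[0]-d["cx"])/d["fx"],-(uv[1]-d["cy"])/d["fy"],-1]);return o+r*(z-o[2])/r[2]
def hullmask(d,parts):
    m=np.zeros((400*4,640*4),np.uint8)
    for P in parts: cv2.fillConvexPoly(m,cv2.convexHull(np.round(proj(d,P)*4+1.5).astype(np.int32)),255)
    return cv2.resize(m,(640,400),interpolation=cv2.INTER_AREA)/255.
def box(x0,x1,y,z0,z1): return np.array([[x,s*y,z] for x in(x0,x1) for s in(-1,1) for z in(z0,z1)])
def place(P,x,y,a,z=0):
    c,s=np.cos(a),np.sin(a);return P@np.array([[c,-s,0],[s,c,0],[0,0,1]]).T+[x,y,z]
PAD=[box(-.03,.03,.028,0,.018),box(-.12,-.03,.013,0,.018)]
E
python3 - <<'E'
from plant import robot
from h import *
from scipy.optimize import minimize
D={c:robot.snapshot(c) for c in("side","top")}
M={}
for c,loc in(("side",(226,304)),("top",(212,272))):
    h=cv2.cvtColor(D[c]["img"],cv2.COLOR_BGR2HSV)
    m=(((h[...,0]<14)|(h[...,0]>172))&(h[...,1]>140)).astype(np.uint8)
    n,l,st,ce=cv2.connectedComponentsWithStats(m); k=min(range(1,n),key=lambda i:np.hypot(*(ce[i]-loc[::-1]))+1e3*(st[i][4]<150))
    M[c]=(l==k).astype(float);print(c,st[k],ce[k])
t=D["top"];f=lambda u,v:(u/2.4+180,v/2.4+80)
b=unproj(t,f(203,303),.018);e=unproj(t,f(246,398),.018);print(b,e)
a=np.arctan2(*(b-e)[1::-1])
def cost(p,cs=("side","top")): return sum(np.abs(hullmask(D[c],[place(P,p[0],p[1],p[2]) for P in PAD])-M[c]).sum() for c in cs)
for cs in(("side","top"),("top",),("side",)):
    r=minimize(cost,[b[0],b[1],a],args=(cs,),method="Nelder-Mead",options=dict(initial_simplex=[[b[0],b[1],a],[b[0]+.02,b[1],a],[b[0],b[1]+.02,a],[b[0],b[1],a+.2]]));print(cs,r.x,r.fun)
for u,v in((248,132),(352,107),(387,240),(282,270)): print(unproj(t,f(u,v),.005))
a=cv2.resize(D["top"]["img"][115:205,275:350],None,fx=6,fy=6,interpolation=2)
b=cv2.resize(D["side"]["img"][145:275,325:425],None,fx=3.4,fy=4.15,interpolation=2)
b=b[:540];o=np.zeros((540,a.shape[1]+b.shape[1],3),np.uint8);o[:,:a.shape[1]]=a;o[:b.shape[0],a.shape[1]:]=b
cv2.imwrite("pics/p2.png",o);print(o.shape)
for l in("mug_green","spice_jar","salt_shaker","mug_clay"):
    s=robot.silhouettes("top",l)[0]["location"];print(l,unproj(t,(s[1],s[0]),.07).round(3))
E
```

```text
side [290 224  16  10  60] [297.6        228.53333333]
top [252 193  34  53 677] [268.25406204 214.80649926]
[0.53256889 0.36371804 0.018     ] [0.42667595 0.31500339 0.018     ]
('side', 'top') [0.53577033 0.36790181 0.46342728] 836.4470588235295
('top',) [0.53589495 0.36563971 0.4434207 ] 156.78039215686277
('side',) [0.48454751 0.3957723  1.44579281] 511.7686274509804
[0.73336117 0.31551048 0.005     ]
[0.76283733 0.19465014 0.005     ]
[0.60550806 0.15596211 0.005     ]
[0.5714135  0.27593935 0.005     ]
(540, 790, 3)
mug_green [0.572 0.504 0.07 ]
spice_jar [0.655 0.406 0.07 ]
salt_shaker [0.388 0.09  0.07 ]
mug_clay [ 0.383 -0.07   0.07 ]
```

View pics/p2.png

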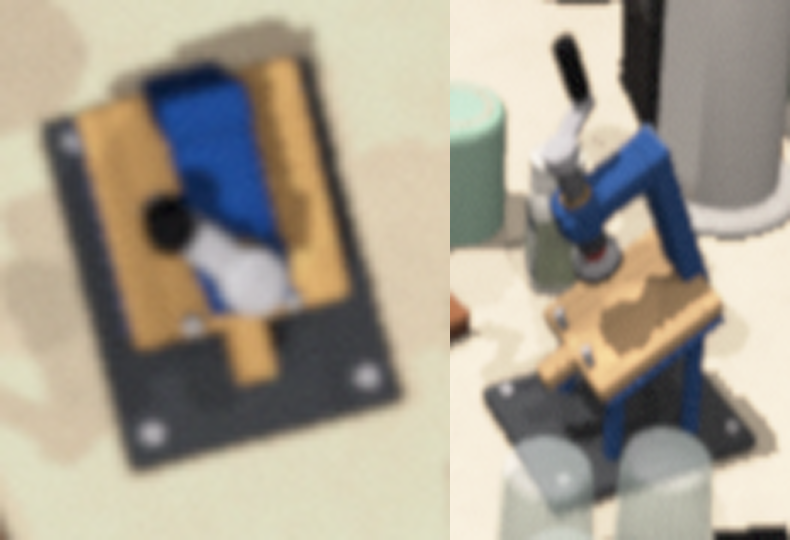

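The zoom shows the foot at (45,125), (130,470), (400,395) and (310,60), the bed's front corners at (135,350) and (350,297), and the tongue end at (257,382). The crank grip is up and to the left at (170,222), close to angle 0. I'll fit the press pose now.

```bash
cat >> h.py <<'E'
T=np.radians(23);RB=np.array([[np.cos(T),0,-np.sin(T)],[0,1,0],[np.sin(T),0,np.cos(T)]])
def bed(P,x,y,a): # bed origin on xy, yaw a
    return place(np.atleast_2d(P)@RB.T,x,y,a,.085)
E
python3 - <<'E'
from plant import robot
from h import *
from scipy.optimize import least_squares,minimize
D={c:robot.snapshot(c) for c in("side","top")}
tp=lambda u,v:(u/6+275-.4,v/6+115-.4);sd=lambda u,v:((u-450)/3.4+325-.35,v/4.15+145-.35)
B=lambda x,y,z=0:("b",np.array([x,y,z])/1e3);F=lambda x,y:("f",np.array([x,y,5.])/1e3)
obs=[("top",tp(45,122),F(85,65)),("top",tp(130,470),F(-85,65)),("top",tp(402,396),F(-85,-65)),("top",tp(310,58),F(85,-65)),
("top",tp(135,350),B(-42,48)),("top",tp(352,297),B(-42,-48)),("top",tp(235,385),B(-68,9)),("top",tp(278,376),B(-68,-9)),("top",tp(78,115),B(64,48)),("top",tp(298,58),B(64,-48)),
("side",sd(484,390),F(-85,65)),("side",sd(755,440),F(85,-65)),("side",sd(562,510),F(-85,-65)),("side",sd(722,300),B(64,-48)),("side",sd(598,390),B(-42,-48)),("side",sd(548,308),B(-42,48)),("side",sd(560,312),B(-35,22,12)),("side",sd(587,350),B(-35,-22,12)),("top",tp(170,222),B(11.2,40.5,180)),]
def res(p):
    r=[]
    for c,uv,(k,P) in obs:
        W=bed(P,*p[:3]) if k=="b" else place(P[None],p[0]+p[3]*np.cos(p[2]),p[1]+p[3]*np.sin(p[2]),p[2])
        r.append(proj(D[c],W)[0]-uv)
    return np.ravel(r)
s=least_squares(res,[.67,.235,.25,0],loss="soft_l1");print(s.x);print(res(s.x).reshape(-1,2).round(1).tolist())
for c in D:
  for l in("paddle","paddle_handle"):
    for q in robot.silhouettes(c,l):
        r,k=np.nonzero(q["pixels"]);print(c,l,round(q["confidence"],2),r.min(),r.max(),k.min(),k.max(),len(r))
S={c:robot.silhouettes(c,"paddle_handle")[0]["pixels"].astype(float) for c in D}
def cost(p,cs): return sum(np.abs(hullmask(D[c],[place(P,*p) for P in PAD])-S[c]).sum() for c in cs)
for cs in(("side","top"),("top",),("side",)):
    x0=np.array([.535,.366,.44]);r=minimize(cost,x0,args=(cs,),method="Nelder-Mead",options=dict(initial_simplex=[x0,x0+[.01,0,0],x0+[0,.01,0],x0+[0,0,.1]]));print(cs,r.x.round(4),r.fun)
E
```

```text
[0.66226562 0.23631505 0.24738244 0.00665583]
[[-1.0, -0.6], [-0.3, -0.1], [0.3, 0.6], [-0.0, -1.1], [0.3, 0.0], [0.0, -0.2], [0.6, 0.0], [0.1, -0.2], [-0.4, -0.9], [-0.1, -0.6], [-0.4, 0.8], [2.1, 1.7], [-1.8, 0.6], [0.7, -0.3], [0.4, 0.7], [-1.9, 0.4], [-0.2, -0.1], [-0.3, -0.2], [-3.5, 13.0]]
side paddle 0.64 212 238 277 330 660
side paddle_handle 0.87 212 238 277 330 648
side paddle_handle 0.34 164 203 307 341 1173
top paddle 0.55 192 247 251 287 801
top paddle_handle 0.77 193 245 251 286 814
('side', 'top') [0.5347 0.3669 0.4719] 184.54509803921567
('top',) [0.5345 0.3658 0.4628] 71.6705882352941
('side',) [0.5351 0.3697 0.4695] 92.25490196078431
```

servo_tool:
  commands:
    - [[1,-0.06,0.1,0,-0.3],[1,-0.1,0.17,0.02,-0.6],[1,-0.15,0.25,0.05,-0.748],[1,-0.196,0.334,0.1,-0.748],[1,-0.196,0.334,0.1,-0.748],[1,-0.196,0.334,0.1,-0.748],[1,-0.196,0.334,0.1,-0.748],[1,-0.196,0.334,0.1,-0.748],[1,-0.196,0.334,0.1,-0.748],[1,-0.196,0.334,0.1,-0.748],[1,-0.196,0.334,0.1,-0.748],[1,-0.196,0.334,0.1,-0.748],[1,-0.196,0.334,0.1,-0.748],[1,-0.196,0.334,0.1,-0.748],[1,-0.196,0.334,0.1,-0.748]]

```text
time_s: 2.95
position: [0.439, 0.3211, 0.123]
ee_rot: [3.141, -0.001, 2.04]
wrist_force: [-0.3, 0.2, -0.1]
finger_gap: 0.0868
```

```bash
cat >> h.py <<'E'
BP=[.6623,.2363,.2474]
def rows(s,W,yaw=None): # world TCP targets -> tool-frame shifts from state s
    p=np.array(s["position"]);a=s["ee_rot"][2];out=[]
    for w in np.atleast_2d(W):
        d=w-p;out.append([round(v,4) for v in(d[0]*np.cos(a)+d[1]*np.sin(a),d[0]*np.sin(a)-d[1]*np.cos(a),-d[2])])
    return out,(None if yaw is None else round(a-yaw,4))
E
python3 - <<'E'
from plant import robot
from h import *
from scipy.optimize import minimize
d=robot.snapshot("wrist");im=d["img"].copy()
t=robot.snapshot("side")
for P in PAD:
    cv2.polylines(im,[cv2.convexHull(np.round(proj(d,place(P,.5347,.3664,.467))).astype(np.int32))],True,(0,255,0),1)
cv2.imwrite("pics/w3.png",im)
print(cv2.Rodrigues(d["extrinsics"][:3,:3])[0].T, -d["extrinsics"][:3,:3].T@d["extrinsics"][:3,3])
for l in("paddle","paddle_handle"):
    q=robot.silhouettes("wrist",l)
    if not q: continue
    S=q[0]["pixels"].astype(float);print(l,q[0]["confidence"],S.sum())
    cost=lambda p:np.abs(hullmask(d,[place(P,*p) for P in PAD])-S).sum()
    x0=np.array([.5347,.3664,.467]);r=minimize(cost,x0,method="Nelder-Mead",options=dict(initial_simplex=[x0,x0+[.01,0,0],x0+[0,.01,0],x0+[0,0,.1]]));print(r.x.round(4),r.fun)
# crank angle from side and top
tt=robot.snapshot("top");q=np.linspace(-.2,2,23)
obs_t=(170/6+274.6,222/6+114.6);obs_s=((573-450)/3.4+324.65,68/4.15+144.65)
for a in q:
    P=bed(np.array([.042*np.cos(1.3-a),.042*np.sin(1.3-a),.165-.003*a]),*BP)
    Pt=bed(np.array([.042*np.cos(1.3-a),.042*np.sin(1.3-a),.178-.003*a]),*BP)
    print(round(a,1),(proj(tt,Pt)[0]-obs_t).round(1),(proj(t,P)[0]-obs_s).round(1))
E
```

```text
[[ 0.16078889  0.26451592 -2.02620009]] [0.37691464 0.28997813 0.28540067]
paddle 0.89 3556.0
[0.5367 0.37   0.4519] 2513.3254901960786
paddle_handle 0.74 3529.0
[0.5358 0.3688 0.4441] 2552.180392156863
-0.2 [-3.3 16.7] [-14.6   1.2]
-0.1 [-3.5 14.7] [-13.    0.5]
0.0 [-3.6 12.8] [-11.3  -0.1]
0.1 [-3.4 10.8] [-9.6 -0.7]
0.2 [-3.1  8.9] [-7.9 -1.1]
0.3 [-2.6  7. ] [-6.2 -1.4]
0.4 [-1.8  5.1] [-4.5 -1.6]
0.5 [-0.9  3.3] [-2.8 -1.7]
0.6 [0.1 1.7] [-1.1 -1.7]
0.7 [1.4 0.1] [ 0.4 -1.5]
0.8 [ 2.8 -1.3] [ 1.9 -1.3]
0.9 [ 4.3 -2.6] [ 3.4 -0.9]
1.0 [ 5.9 -3.8] [ 4.7 -0.4]
1.1 [ 7.6 -4.7] [5.9 0.2]
1.2 [ 9.4 -5.5] [7.  0.9]
1.3 [11.3 -6.1] [7.9 1.7]
1.4 [13.2 -6.5] [8.7 2.6]
1.5 [15.2 -6.7] [9.3 3.5]
1.6 [17.1 -6.7] [9.8 4.6]
1.7 [19.1 -6.5] [10.1  5.7]
1.8 [21.  -6.1] [10.2  6.9]
1.9 [22.8 -5.6] [10.2  8.2]
2.0 [24.6 -4.8] [9.9 9.5]
```

View pics/w3.png

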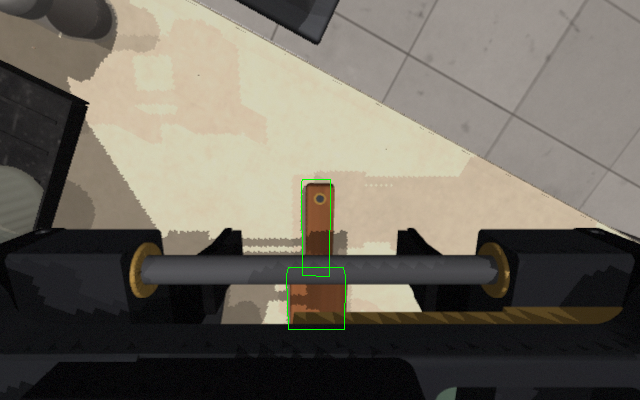

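The handle is centred between the open fingers, about 4 px right of the outline, with its end at row 184. The crank is at about 0.65 rad. I'll go down and grip at paddle x ≈ -107.

servo_tool:
  commands:
    - [[1,0,0,0.04,0],[1,0,0,0.08,0],[1,0,0,0.1,0],[1,0,0,0.112,0],[1,0,0,0.118,0],[1,0,0,0.118,0],[1,0,0,0.118,0],[-1,0,0,0.118,0],[-1,0,0,0.118,0],[-1,0,0,0.118,0],[-1,0,0,0.118,0],[-1,0,0,0.118,0],[-1,0,0,0.118,0],[-1,0,0,0.118,0],[-1,0,0,0.118,0],[-1,0,0,0.118,0],[-1,0,0,0.118,0]]

```text
time_s: 4.62
position: [0.4398, 0.3197, 0.0045]
ee_rot: [-3.142, -0.0, 2.038]
wrist_force: [-0.3, -1.0, -0.5]
finger_gap: 0.0284
```

servo_tool:
  commands:
    - [[-1,0,0,0,0],[-1,0,0,0,0],[-1,0,0,-0.02,0],[-1,0,0,-0.05,0],[-1,0,0,-0.08,0],[-1,0,0,-0.105,0],[-1,-0.01,-0.004,-0.12,0.02],[-1,-0.03,-0.012,-0.1255,0.06],[-1,-0.055,-0.023,-0.1255,0.11],[-1,-0.08,-0.034,-0.1255,0.16],[-1,-0.105,-0.044,-0.1255,0.2],[-1,-0.12,-0.051,-0.1255,0.22],[-1,-0.1267,-0.0536,-0.1255,0.22],[-1,-0.1267,-0.0536,-0.1255,0.22],[-1,-0.1267,-0.0536,-0.1255,0.22],[-1,-0.1267,-0.0536,-0.1255,0.22]]

```text
time_s: 5.95
position: [0.4488, 0.1841, 0.13]
ee_rot: [3.141, -0.0, 1.821]
wrist_force: [0.2, 0.0, -1.0]
finger_gap: 0.0263
```

```bash
cat >> h.py <<'E'
def paddle_fit(D,s,gx,gz,pitch=0,cams=("side","top"),robot=None,free=True):
    """fit pitch, yaw-offset, along/lateral shift of held paddle from silhouettes"""
    from scipy.optimize import minimize
    S={}
    for c in cams:
        for l in("paddle","paddle_handle"):
            q=[x for x in robot.silhouettes(c,l) if x["confidence"]>.4]
            if q: S[c]=q[0]["pixels"].astype(float);break
    return S
E
python3 - <<'E'
from plant import robot
from h import *
s=robot.state();print(s["position"],s["ee_rot"],s["finger_gap"],s["wrist_force"])
a=robot.snapshot("side")["img"][130:290,220:420];b=robot.snapshot("top")["img"][110:270,220:380]
cv2.imwrite("pics/h4.png",np.hstack([cv2.resize(a,(500,400),interpolation=2),cv2.resize(b,(400,400),interpolation=2)])[:, :800] if 0 else np.hstack([cv2.resize(a,(440,352),interpolation=2),cv2.resize(b,(352,352),interpolation=2)]))
E
```

```text
[0.44879811 0.18408351 0.13001122] [ 3.14149803e+00 -4.59760371e-04  1.82069411e+00] 0.026250598334055592 [ 0.19896361  0.00571217 -1.03464407]
```

View pics/h4.png

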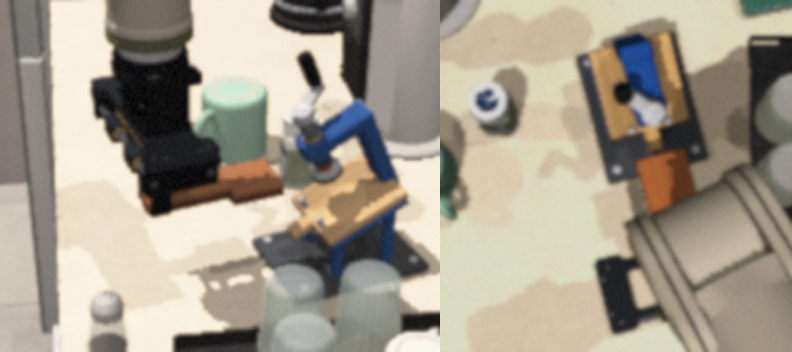

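Held, roughly level. Next I'll fit the pitch numerically.

```bash
python3 - <<'E'
from plant import robot
from h import *
from scipy.optimize import minimize
s=robot.state();D={c:robot.snapshot(c) for c in("side","top")};S={}
for c in D:
    h=cv2.cvtColor(D[c]["img"],cv2.COLOR_BGR2HSV)
    for l in("paddle","paddle_handle"):
        for q in robot.silhouettes(c,l):
            r,k=np.nonzero(q["pixels"]);print(c,l,round(q["confidence"],2),r.min(),r.max(),k.min(),k.max(),len(r))
            if q["confidence"]>.4 and c not in S:S[c]=q["pixels"].astype(float)
def world(P,p): # p: along offset of grip px, lateral, dyaw, pitch(up+); rotate about grip point z=.0?
    gx,lat,dy,pt=p;Q=P-[gx,0,.010];c,n=np.cos(pt),np.sin(pt)
    Q=np.c_[Q[:,0]*c-Q[:,2]*n,Q[:,1]+lat,Q[:,0]*n+Q[:,2]*c]
    t=np.array(s["position"]);return place(Q,t[0],t[1],s["ee_rot"][2]-np.pi/2+dy,t[2]+.0055)
B=[box(-.03,.03,.028,0,.018),box(-.06,-.03,.013,0,.018)]
def cost(p):
    v=1e4*(p[1]**2)
    for c in S:
        m=hullmask(D[c],[world(P,p) for P in B]);w=np.ones_like(m)
        # ignore region of gripper-covered handle
        hm=hullmask(D[c],[world(box(-.12,-.055,.02,-.01,.03),p)]);w[hm>0]=0
        v+=(w*np.abs(m-S[c])).sum()
    return v
x0=np.array([-.107,0,0,0]);sim=[x0]+[x0+np.eye(4)[i]*k for i,k in enumerate((.008,.005,.08,.1))]
r=minimize(cost,x0,method="Nelder-Mead",options=dict(initial_simplex=sim));print(r.x.round(4),r.fun,cost(x0))
E
```

```text
side paddle 0.98 202 225 284 348 673
side paddle_handle 0.6 203 225 284 348 679
top paddle 0.57 178 206 310 336 530
top paddle_handle 0.82 178 206 310 336 546
[-0.107   0.0012 -0.0235  0.0063] 273.5514596170518 289.0980392156863
```

The paddle is level (0.006 rad) and gripped at x = -107. Now I'll run it forward to just above the pins, then lower the handle so the pins lever the blade up to the slope.

servo_tool:
  commands:
    - [[-1,0,0,0.02,0],[-1,0,0.01,0.0355,0],[-1,0,0.03,0.0355,0],[-1,0,0.05,0.0355,0],[-1,0,0.0647,0.0355,0],[-1,0,0.0647,0.0355,0],[-1,0,0.0647,0.0416,0],[-1,0,0.0648,0.047,0],[-1,0,0.065,0.053,0],[-1,0,0.065,0.06,0],[-1,0,0.065,0.066,0],[-1,0,0.066,0.072,0],[-1,0,0.0675,0.078,0],[-1,0,0.069,0.084,0],[-1,0,0.0705,0.09,0],[-1,0,0.0705,0.09,0],[-1,0,0.0705,0.09,0]]

```text
time_s: 7.77
position: [0.5172, 0.1995, 0.0395]
ee_rot: [-3.141, 0.0, 1.818]
wrist_force: [-0.1, -0.3, -0.7]
finger_gap: 0.0253
```

```bash
cat > fit.py <<'E'
from plant import robot
from h import *
from scipy.optimize import minimize
import sys
s=robot.state();D={c:robot.snapshot(c) for c in("side","top")};S={}
a=D["side"]["img"][130:290,240:440];b=D["top"]["img"][110:270,240:400]
cv2.imwrite(sys.argv[1],np.hstack([cv2.resize(a,(440,352),interpolation=2),cv2.resize(b,(352,352),interpolation=2)]))
q=robot.silhouettes("side","paddle");print([(x["confidence"],x["pixels"].sum()) for x in q])
S=q[0]["pixels"].astype(float);d=D["side"]
def world(P,p):
    gx,lat,pt=p;Q=P-[gx,0,.010];c,n=np.cos(pt),np.sin(pt)
    Q=np.c_[Q[:,0]*c-Q[:,2]*n,Q[:,1]+lat,Q[:,0]*n+Q[:,2]*c]
    t=np.array(s["position"]);return place(Q,t[0],t[1],s["ee_rot"][2]-np.pi/2,t[2]+.0055)
def cost(p):
    m=hullmask(d,[world(P,p) for P in (box(-.03,.03,.028,0,.018),box(-.06,-.03,.013,0,.018))])
    hm=hullmask(d,[world(box(-.12,-.055,.02,-.01,.03),p)])
    return ((hm==0)*np.abs(m-S)).sum()+1e5*p[1]**2+1e5*(p[0]+.107)**2
x0=np.array([-.107,0,float(sys.argv[2])]);r=minimize(cost,x0,method="Nelder-Mead",options=dict(initial_simplex=[x0]+[x0+np.eye(3)[i]*k for i,k in enumerate((.006,.004,.1))]))
print("fit gx,lat,pitch",r.x.round(4),r.fun)
W=world(np.array([[0,0,0.],[-.03,0,0],[.03,0,0],[-.107,0,.01]]),r.x)
c,n=np.cos(BP[2]),np.sin(BP[2]);L=(W-[BP[0],BP[1],.085])@np.array([[c,-n,0],[n,c,0],[0,0,1]])
print("bed coords of origin,shoulder,tip,grip\n",(L@RB*1000).round(1))
print({k:np.round(s[k],4).tolist() for k in("position","ee_rot","wrist_force","torque","finger_gap","time_s")})
E
python3 fit.py pics/b5.png .4
```

```text
[(0.64, np.int64(413))]
fit gx,lat,pitch [-0.1106  0.0052  0.3575] 226.57833426666568
bed coords of origin,shoulder,tip,grip
 [[ -43.4    5.     6.9]
 [ -73.3    5.     8.2]
 [ -13.4    5.     5.5]
 [-149.8    5.    21.5]]
{'position': [0.5172, 0.1995, 0.0395], 'ee_rot': [-3.1407, 0.0002, 1.8179], 'wrist_force': [-0.1035, -0.3031, -0.7224], 'torque': [0.0301, 0.162, 0.0226], 'finger_gap': 0.0253, 'time_s': 7.7667}
```

View pics/b5.png

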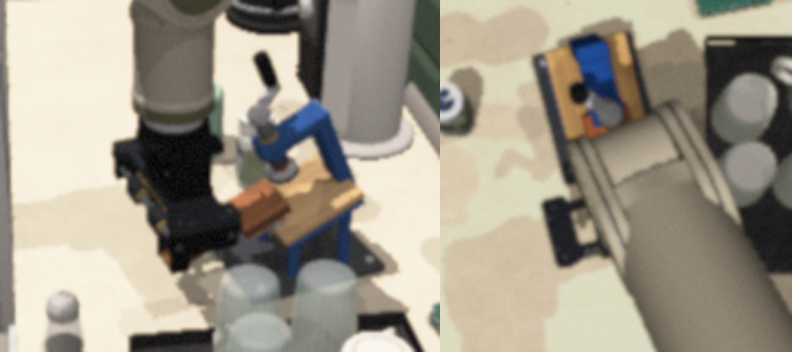

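The blade is tilted parallel to the bed and rests on the pins, blade end at side crop (290,210). The vertical hand will pass close to the crank hub, so I'll check that clearance before moving uphill.

```bash
python3 - <<'E'
from plant import robot
from h import *
d=robot.snapshot("side");s=robot.state();p=s["position"]
for z in np.arange(.04,.36,.02):
    u,v=proj(d,[p[0],p[1],z])[0];w=abs(proj(d,[p[0]+.0375*.97,p[1]+.0375*.245,z])[0][0]-u);print(round(z,2),"crop",((u-240)*2.2).round(),((v-130)*2.2).round(),"37.5mm=",(w*2.2).round(1))
t=robot.snapshot("top");w=unproj(t,(255/6+274.6,282/6+114.6),.21);print("hub",w,"h",(w-[*BP[:2],0])@[np.cos(BP[2]),np.sin(BP[2]),0])
im=d["img"][110:240,270:400];cv2.imwrite("pics/w6.png",cv2.resize(im,(585,585),interpolation=2))
E
```

```text
0.04 crop 173.0 260.0 37.5mm= 31.0
0.06 crop 173.0 245.0 37.5mm= 31.2
0.08 crop 173.0 230.0 37.5mm= 31.5
0.1 crop 173.0 215.0 37.5mm= 31.7
0.12 crop 173.0 200.0 37.5mm= 32.0
0.14 crop 173.0 184.0 37.5mm= 32.3
0.16 crop 173.0 168.0 37.5mm= 32.5
0.18 crop 173.0 152.0 37.5mm= 32.8
0.2 crop 173.0 135.0 37.5mm= 33.1
0.22 crop 173.0 118.0 37.5mm= 33.4
0.24 crop 173.0 101.0 37.5mm= 33.7
0.26 crop 173.0 84.0 37.5mm= 33.9
0.28 crop 173.0 66.0 37.5mm= 34.2
0.3 crop 173.0 48.0 37.5mm= 34.6
0.32 crop 173.0 29.0 37.5mm= 34.9
0.34 crop 173.0 11.0 37.5mm= 35.2
hub [0.61070057 0.22299332 0.21      ] h -0.05328694440585588
```

View pics/w6.png

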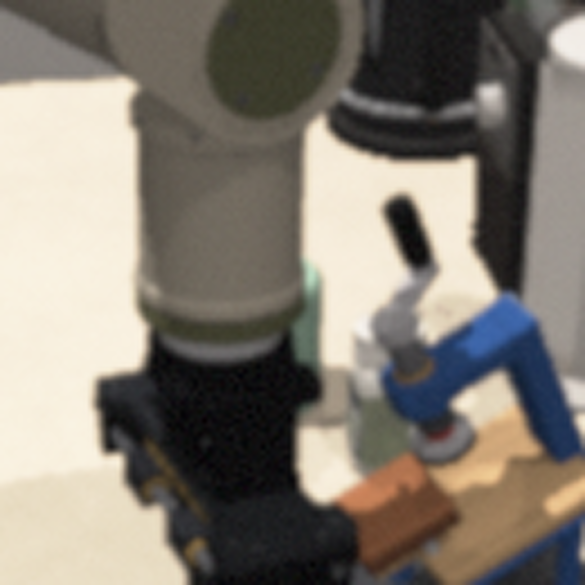

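The pads carry the paddle firmly, but lowering it all the way would bring the front of the vertical hand (bump near (310,385)) against the crank hub. Instead I'll go in partway, use the pad's edge to lever the paddle back to about 6°, insert it nearly level above the hub-clearance limit, and release so it drops flat behind the pins.

servo_tool:
  commands:
    - [[-1,0,-0.0015,-0.0037,0],[-1,0,0.006,-0.007,0],[-1,0,0.015,-0.011,0],[-1,0,0.0224,-0.0139,0],[-1,0,0.0224,-0.0139,0],[-1,0,0.021,-0.0176,0],[-1,0,0.0195,-0.0213,0],[-1,0,0.0175,-0.0265,0],[-1,0,0.0155,-0.0315,0],[-1,0,0.0135,-0.0357,0],[-1,0,0.012,-0.041,0],[-1,0,0.0105,-0.047,0],[-1,0,0.0091,-0.0522,0],[-1,0,0.0091,-0.0522,0],[-1,0,0.0091,-0.0522,0]]

```text
time_s: 9.27
position: [0.5264, 0.202, 0.0927]
ee_rot: [3.141, -0.0, 1.818]
wrist_force: [0.5, -0.4, -1.5]
finger_gap: 0.0258
```

```bash
python3 fit.py pics/b7.png .1
```

```text
[(0.79, np.int64(472))]
fit gx,lat,pitch [-0.1091  0.0027  0.0569] 221.9368814550306
bed coords of origin,shoulder,tip,grip
 [[ -24.5    2.7   20.7]
 [ -52.8    2.7   30.8]
 [   3.7    2.7   10.5]
 [-121.9    2.7   66.2]]
{'position': [0.5264, 0.202, 0.0927], 'ee_rot': [3.1407, -0.0004, 1.8179], 'wrist_force': [0.5271, -0.3909, -1.5041], 'torque': [-0.0373, 0.0843, 0.0391], 'finger_gap': 0.0258, 'time_s': 9.2667}
```

View pics/b7.png

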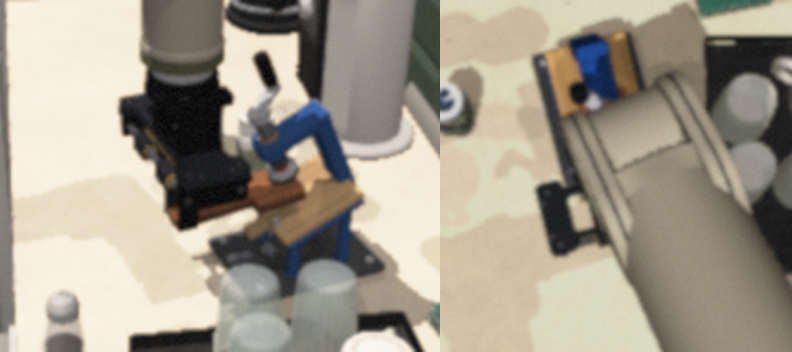

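Blade now under the pad at about 4° (side crop: blade tip (303,190)), still above the pins. Sliding in.

servo_tool:
  commands:
    - [[-1,0,0.001,0.002,0],[-1,0,0.006,0.003,0],[-1,0,0.011,0.003,0],[-1,0,0.016,0.003,0],[-1,0,0.02,0.003,0],[-1,0,0.023,0.003,0],[-1,0,0.026,0.003,0],[-1,0,0.026,0.003,0]]

```text
time_s: 10.08
position: [0.552, 0.2083, 0.0892]
ee_rot: [3.141, 0.0, 1.818]
wrist_force: [0.2, 0.7, -1.2]
finger_gap: 0.0255
```

servo_tool:
  commands:
    - [[-1,0,0.001,0,0],[-1,0,0.002,0,0],[-1,0,0.003,0,0],[-1,0,0.003,0,0]]

```text
time_s: 10.42
position: [0.5544, 0.209, 0.0893]
ee_rot: [3.141, -0.0, 1.818]
wrist_force: [0.1, 0.2, -1.1]
finger_gap: 0.0257
```

servo_tool:
  commands:
    - [[-1,0,0.001,0,0],[-1,0,0.002,0,0],[-1,0,0.003,0,0],[-1,0,0.003,0,0]]

```text
time_s: 10.75
position: [0.5574, 0.2098, 0.0893]
ee_rot: [3.141, -0.0, 1.818]
wrist_force: [-0.7, -0.1, -1.9]
finger_gap: 0.0256
```

```bash
python3 fit.py pics/b8.png .08
```

```text
[(0.77, np.int64(438))]
fit gx,lat,pitch [-0.1113  0.0078  0.0266] 196.20442973251295
bed coords of origin,shoulder,tip,grip
 [[  4.1   7.8   1.2]
 [-23.8   7.8  12.2]
 [ 32.1   7.8  -9.8]
 [-91.8   7.8  49.7]]
{'position': [0.5574, 0.2098, 0.0893], 'ee_rot': [3.1415, -0.0001, 1.818], 'wrist_force': [-0.7244, -0.0614, -1.9258], 'torque': [0.0133, 0.0919, 0.0039], 'finger_gap': 0.0256, 'time_s': 10.75}
```

View pics/b8.png

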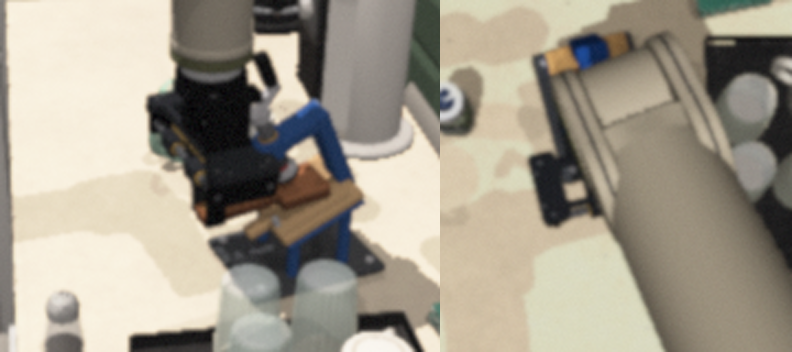

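The blade is in place with its shoulders past the pins; tip at side crop (328,185). I'll lower the handle 10 mm around the tip, then let go.

servo_tool:
  commands:
    - [[-1,0,0.0005,0.002,0],[-1,0,0.0007,0.004,0],[-1,0,0.001,0.006,0],[-1,0,0.001,0.008,0],[-1,0,0.001,0.01,0],[-1,0,0.001,0.01,0]]

```text
time_s: 11.4
position: [0.5583, 0.21, 0.0789]
ee_rot: [3.141, -0.0, 1.818]
wrist_force: [-0.9, 0.4, 2.0]
finger_gap: 0.0257
```

servo_tool:
  commands:
    - [[0.1,0,0,0,0],[0.1,0,0,0,0],[0.1,0,0,0,0],[0.1,0,0,0,0],[0.1,0,0,0,0],[0.1,0,0,0,0],[0.1,0,0,0,0],[0.1,0,-0.01,-0.01,0],[0.1,0,-0.025,-0.02,0],[0.1,0,-0.04,-0.03,0],[0.1,0,-0.06,-0.05,0],[0.1,0,-0.08,-0.08,0],[0.1,0,-0.1,-0.1,0],[0.1,0,-0.1,-0.12,0],[0.1,0,-0.1,-0.12,0],[0.1,0,-0.1,-0.12,0]]

```text
time_s: 12.73
position: [0.4618, 0.1858, 0.2004]
ee_rot: [3.139, -0.001, 1.818]
wrist_force: [0.2, -0.5, -0.7]
finger_gap: 0.0477
```

```bash
cat > fit2.py <<'E'
from plant import robot
from h import *
from scipy.optimize import minimize
import sys
D={c:robot.snapshot(c) for c in("side","top")}
a=D["side"]["img"][150:270,320:440].copy();b=D["top"]["img"][110:210,270:370].copy()
for d,i,(x,y) in((D["side"],a,(320,150)),(D["top"],b,(270,110))):
    pass
cv2.imwrite(sys.argv[1],np.hstack([cv2.resize(a,(480,480),interpolation=2),cv2.resize(b,(480,480),interpolation=2)])[:, :][:,0:960] if 0 else np.hstack([cv2.resize(a,(400,400),interpolation=2),cv2.resize(b,(400,400),interpolation=2)]))
for c in D:
    q=robot.silhouettes(c,"paddle")+robot.silhouettes(c,"paddle_handle")
    print(c,[(round(x["confidence"],2),int(x["pixels"].sum()),np.round(x["location"]).tolist()) for x in q])
    q=[x for x in q if x["confidence"]>.4]
    if not q: continue
    S=q[0]["pixels"].astype(float);d=D[c]
    def W(P,p):
        return bed(place(P,p[0],p[1],p[2]),*BP)
    occ=[bed(box(-.03,.03,.025,.04,.14),*BP)]
    o=hullmask(d,occ)>0
    def cost(p):
        m=hullmask(d,[W(P,p) for P in PAD]);return ((~o)*np.abs(m-S)).sum()
    x0=np.array([-.001,0,0]);r=minimize(cost,x0,method="Nelder-Mead",options=dict(initial_simplex=[x0]+[x0+np.eye(3)[i]*k for i,k in enumerate((.006,.006,.08))]));print(r.x.round(4),r.fun,cost(x0))
s=robot.state();print({k:np.round(s[k],4).tolist() for k in("position","ee_rot","wrist_force","finger_gap","time_s","joints")})
E
python3 fit2.py pics/r9.png
```

```text
side [(0.63, 807, [226.0, 362.0]), (0.79, 814, [226.0, 359.0])]
[ 0.0003  0.0025 -0.0008] 92.65098039215687 109.26666666666668
top [(0.62, 294, [176.0, 318.0]), (0.9, 332, [175.0, 321.0])]
[-0.0047 -0.0046 -0.0377] 131.21176470588236 182.39607843137253
{'position': [0.461, 0.1853, 0.1983], 'ee_rot': [-3.14, 0.0005, 1.8179], 'wrist_force': [0.6534, -0.1119, 0.5305], 'finger_gap': 0.048, 'time_s': 13.0333, 'joints': [-0.6627, 0.0612, 0.1967, 1.8349, -0.0124, 1.2483, 1.3555]}
```

View pics/r9.png

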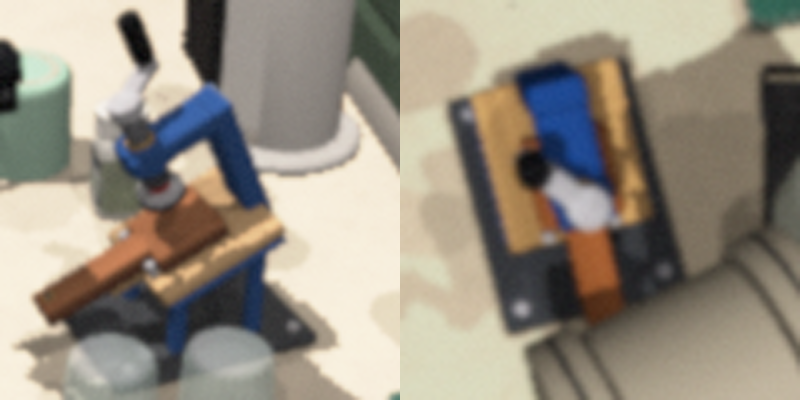

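The paddle lies flat with its handle between the pins (pins at side crop (150,265) and (120,230)). The side fit puts the blade origin at +0.3 mm. To be sure it is seated, I'll pinch the very end of the handle and draw it gently downhill against the pins.

servo_tool:
  commands:
    - [[0.1,0,0,0.04,0],[0.1,0,0,0.08,0],[0.1,0,0,0.12,0],[0.1,0,0.01,0.15,0],[0.1,0,0.03,0.162,0],[0.1,0,0.05,0.162,0],[0.1,0,0.07,0.162,0],[0.1,0,0.08,0.162,0],[0.1,0,0.085,0.162,0],[0.1,0,0.088,0.162,0],[0.1,0,0.088,0.162,0],[0.1,0,0.088,0.162,0]]

```text
time_s: 14.03
position: [0.5459, 0.2069, 0.037]
ee_rot: [-3.141, -0.0, 1.818]
wrist_force: [1.1, -0.1, -0.9]
finger_gap: 0.048
```

servo_tool:
  commands:
    - [[-1,0,0,0,0],[-1,0,0,0,0],[-1,0,0,0,0],[-1,0,0,0,0],[-1,0,0,0,0],[-1,0,0,0,0],[-1,0,0,0,0],[-1,0,0,0,0]]

```text
time_s: 14.7
position: [0.5464, 0.2071, 0.0372]
ee_rot: [-3.141, -0.0, 1.818]
wrist_force: [-0.6, -0.2, -0.6]
finger_gap: 0.0252
```

servo_tool:
  commands:
    - [[-1,0,-0.0005,0.0002,0],[-1,0,-0.001,0.0004,0],[-1,0,-0.001,0.0004,0]]

```text
time_s: 14.95
position: [0.5463, 0.2069, 0.0372]
ee_rot: [3.14, -0.0, 1.818]
wrist_force: [2.1, 1.1, 0.2]
finger_gap: 0.0251
```

servo_tool:
  commands:
    - [[-1,0,-0.0005,0.0002,0],[-1,0,-0.001,0.0004,0],[-1,0,-0.001,0.0004,0]]

```text
time_s: 15.2
position: [0.5461, 0.2068, 0.0372]
ee_rot: [3.138, -0.0, 1.818]
wrist_force: [5.8, 0.7, 2.6]
finger_gap: 0.0251
```

servo_tool:
  commands:
    - [[-1,0,-0.0005,0.0002,0],[-1,0,-0.001,0.0004,0],[-1,0,-0.001,0.0004,0]]

```text
time_s: 15.45
position: [0.546, 0.2067, 0.0373]
ee_rot: [3.136, -0.0, 1.818]
wrist_force: [8.7, 1.2, 2.1]
finger_gap: 0.0256
```

The pull reached 9 N with no motion, so the shoulders are against the pins. I'll ease off, release, retreat and rise to above crank height.

servo_tool:
  commands:
    - [[-1,0,0.002,-0.001,0],[0.1,0,0.002,-0.001,0],[0.1,0,0.002,-0.001,0],[0.1,0,0.002,-0.001,0],[0.1,0,0.002,-0.001,0],[0.1,0,0.002,-0.001,0],[0.1,0,-0.01,-0.001,0],[0.1,0,-0.03,-0.001,0],[0.1,0,-0.06,-0.02,0],[0.1,0,-0.09,-0.06,0],[0.1,0,-0.11,-0.1,0],[0.1,0,-0.11,-0.14,0],[0.1,0,-0.11,-0.18,0],[0.1,0,-0.11,-0.22,0],[0.1,0,-0.11,-0.26,0],[0.1,0,-0.11,-0.28,0],[0.1,0,-0.11,-0.28,0],[0.1,0,-0.11,-0.28,0]]

```text
time_s: 16.95
position: [0.4373, 0.1796, 0.3173]
ee_rot: [3.139, -0.001, 1.818]
wrist_force: [1.0, -0.7, -1.1]
finger_gap: 0.0478
```

```bash
python3 fit2.py pics/r10.png; python3 - <<'E'
from plant import robot
from h import *
from scipy.optimize import minimize_scalar
D={c:robot.snapshot(c) for c in("side","top")}
G=lambda q:np.array([.042*np.cos(1.3-q),.042*np.sin(1.3-q),.165-.003*q])
M={}
for c in D: # black grip: dark pixels near prediction
    d=D[c];u,v=proj(d,bed(G(.65),*BP))[0];g=d["img"].max(2);m=np.zeros(g.shape,bool)
    y,x=int(v),int(u);m[y-14:y+14,x-12:x+12]=g[y-14:y+14,x-12:x+12]<70;M[c]=m
    r,k=np.nonzero(m);print(c,(u,v),"dark centroid",k.mean(),r.mean(),m.sum(),k.min(),k.max(),r.min(),r.max())
th=np.linspace(0,2*np.pi,16)
def cyl(q): return np.vstack([bed(np.c_[.0095*np.cos(th),.0095*np.sin(th),np.full(16,z)]+G(q),*BP) for z in(-.026,.015)])
for q in np.arange(.4,1.0,.05): print(round(q,2),[round(float(np.abs(hullmask(D[c],[cyl(q)])-M[c]).sum()),1) for c in D])
s=robot.state()
for q in(.6,.65,.7):
    W=bed(G(q),*BP)[0]-[0,0,.017];print(q,W.round(4),rows(s,W,BP[2]+np.pi/2))
E
```

```text
side [(0.69, 776, [226.0, 359.0]), (0.8, 859, [227.0, 359.0])]
[0.001  0.0051 0.0161] 97.54117647058823 138.4
top [(0.83, 419, [180.0, 321.0]), (0.67, 227, [160.0, 310.0]), (0.36, 1231, [188.0, 206.0])]
[-0.0045 -0.0027  0.0103] 46.4078431372549 121.01176470588236
{'position': [0.4366, 0.1792, 0.315], 'ee_rot': [-3.1398, 0.0005, 1.8181], 'wrist_force': [-0.4639, -0.8422, 0.0141], 'finger_gap': 0.048, 'time_s': 17.25, 'joints': [-0.688, -0.0515, 0.1941, 1.7012, 0.01, 1.4928, 1.3231]}
side (np.float64(360.48583084197793), np.float64(159.41576657877167)) dark centroid 360.4102564102564 161.25641025641025 78 356 364 154 169
top (np.float64(303.24957986977523), np.float64(151.5911504053921)) dark centroid 300.6162790697674 153.27906976744185 86 291 307 144 164
0.4 [118.9, 114.9]
0.45 [94.4, 98.2]
0.5 [73.4, 81.8]
0.55 [71.1, 67.6]
0.6 [72.0, 56.3]
0.65 [71.3, 46.3]
0.7 [72.3, 54.6]
0.75 [86.4, 68.7]
0.8 [107.0, 84.0]
0.85 [128.3, 100.4]
0.9 [148.4, 116.6]
0.95 [168.5, 130.5]
0.6 [0.6225 0.2542 0.2308] ([[np.float64(0.0272), np.float64(0.1984), np.float64(0.0846)]], np.float64(-0.0002))
0.65 [0.6241 0.2529 0.2312] ([[np.float64(0.0255), np.float64(0.1997), np.float64(0.0843)]], np.float64(-0.0002))
0.7 [0.6257 0.2515 0.2315] ([[np.float64(0.0238), np.float64(0.2009), np.float64(0.0839)]], np.float64(-0.0002))
```

Crank at about 0.63 rad, matching both views. Moving above the grip and down around it.

servo_tool:
  commands:
    - [[0.1,0.004,0.03,0,0],[0.1,0.01,0.07,0,0],[0.1,0.016,0.11,0,0],[0.1,0.022,0.15,0,0],[0.1,0.026,0.18,0,0],[0.1,0.026,0.199,0,0],[0.1,0.026,0.199,0.01,0],[0.1,0.026,0.199,0.03,0],[0.1,0.026,0.199,0.05,0],[0.1,0.026,0.199,0.07,0],[0.1,0.026,0.199,0.08,0],[0.1,0.026,0.199,0.084,0],[0.1,0.026,0.199,0.084,0],[-1,0.026,0.199,0.084,0],[-1,0.026,0.199,0.084,0],[-1,0.026,0.199,0.084,0],[-1,0.026,0.199,0.084,0],[-1,0.026,0.199,0.084,0],[-1,0.026,0.199,0.084,0],[-1,0.026,0.199,0.084,0]]

```text
time_s: 19.02
position: [0.6235, 0.2543, 0.2325]
ee_rot: [3.141, -0.001, 1.819]
wrist_force: [-0.0, 2.8, 2.2]
finger_gap: 0.0177
```

servo_tool:
  commands:
    - [[-1,0,0,0,0],[-1,0,0,0,0],[-1,0,0,0,0],[-1,0,0,0,0],[-1,0,0,0,0]]

```text
time_s: 19.43
position: [0.6235, 0.2541, 0.2324]
ee_rot: [3.141, -0.001, 1.819]
wrist_force: [-1.0, 5.1, 4.0]
finger_gap: 0.0182
```

```bash
cat >> h.py <<'E'
def Gq(q):return np.array([.042*np.cos(1.3-q),.042*np.sin(1.3-q),.165-.003*q])
def crank_rows(q0,q1,n):
    g=lambda q:bed(Gq(q),0,0,0)[0]
    return [[-1]+[round(float(v),4) for v in(d[1],d[0],-d[2])]+[0] for d in (g(q)-g(q0) for q in np.linspace(q0,q1,n+1)[1:])]
E
python3 - <<'E'
from plant import robot
from h import *
s=robot.state();W=np.array(s["position"]);c,n=np.cos(BP[2]),np.sin(BP[2])
L=((W+[0,0,.017]-[BP[0],BP[1],.085])@np.array([[c,-n,0],[n,c,0],[0,0,1]]))@RB
q=1.3-np.arctan2(L[1],L[0]);print(L,np.hypot(*L[:2]),q,s["finger_gap"],s["wrist_force"],s["joints"])
print(crank_rows(.64,1.24,4))
E
```

```text
[0.03368636 0.02678267 0.16434124] 0.04303582128400662 0.6282786856096034 0.018205472819651507 [-0.98664969  5.10410662  4.00287678] [-0.6243429   0.43692151  0.24196173  1.31561691 -0.10404083  1.40020702
  1.43207293]
[[-1, -0.0052, 0.0034, -0.0009, 0], [-1, -0.011, 0.006, -0.0016, 0], [-1, -0.017, 0.0078, -0.0018, 0], [-1, -0.0232, 0.0088, -0.0018, 0]]
```

Gripped (gap 18 mm, radius 43 mm, q 0.63). A short trial turn first.

servo_tool:
  commands:
    - [[-1,-0.0052,0.0034,-0.0009,0],[-1,-0.011,0.006,-0.0016,0],[-1,-0.017,0.0078,-0.0018,0],[-1,-0.0232,0.0088,-0.0018,0],[-1,-0.0232,0.0088,-0.0018,0]]

```text
time_s: 19.85
position: [0.6384, 0.2308, 0.2339]
ee_rot: [-3.142, 0.001, 1.816]
wrist_force: [0.4, 1.0, 3.0]
finger_gap: 0.0177
```

```bash
cat > cr.py <<'E'
import sys
from plant import robot
from h import *
s=robot.state();W=np.array(s["position"]);c,n=np.cos(BP[2]),np.sin(BP[2])
L=((W+[0,0,.017]-[BP[0],BP[1],.085])@np.array([[c,-n,0],[n,c,0],[0,0,1]]))@RB
q=1.3-np.arctan2(L[1],L[0]);f=np.array(s["wrist_force"])@np.array([[c,-n,0],[n,c,0],[0,0,1]])@RB
print("bed mm",(L*1e3).round(1),"r",np.hypot(*L[:2]).round(4),"q",q.round(3),"z-q",((.165-L[2])/.003).round(2),"gap",s["finger_gap"],"F bed",f.round(1),"t",s["time_s"])
if len(sys.argv)>1:
    q0,q1,n=float(sys.argv[1]),float(sys.argv[2]),int(sys.argv[3]);print(crank_rows(q0,q1,n))
E
python3 cr.py 1.24 5.24 18
```

```text
bed mm [ 42.3   0.5 162.3] r 0.0423 q 1.287 z-q 0.91 gap 0.017701349246835637 F bed [1.7 0.8 2.5] t 19.85
[[-1, -0.0093, -0.0002, 0.0008, 0], [-1, -0.0183, -0.0022, 0.0024, 0], [-1, -0.0265, -0.006, 0.0047, 0], [-1, -0.0335, -0.0114, 0.0077, 0], [-1, -0.039, -0.0181, 0.0113, 0], [-1, -0.0427, -0.0257, 0.0153, 0], [-1, -0.0444, -0.0339, 0.0194, 0], [-1, -0.0441, -0.0422, 0.0237, 0], [-1, -0.0417, -0.0502, 0.0278, 0], [-1, -0.0374, -0.0575, 0.0317, 0], [-1, -0.0314, -0.0638, 0.0351, 0], [-1, -0.0239, -0.0687, 0.0379, 0], [-1, -0.0154, -0.072, 0.04, 0], [-1, -0.0063, -0.0734, 0.0413, 0], [-1, 0.003, -0.073, 0.0419, 0], [-1, 0.012, -0.0707, 0.0416, 0], [-1, 0.0204, -0.0666, 0.0406, 0], [-1, 0.0276, -0.0609, 0.0389, 0]]
```

Works well, with low forces.

servo_tool:
  commands:
    - [[-1,-0.0093,-0.0002,0.0008,0],[-1,-0.0183,-0.0022,0.0024,0],[-1,-0.0265,-0.006,0.0047,0],[-1,-0.0335,-0.0114,0.0077,0],[-1,-0.039,-0.0181,0.0113,0],[-1,-0.0427,-0.0257,0.0153,0],[-1,-0.0444,-0.0339,0.0194,0],[-1,-0.0441,-0.0422,0.0237,0],[-1,-0.0417,-0.0502,0.0278,0],[-1,-0.0374,-0.0575,0.0317,0],[-1,-0.0314,-0.0638,0.0351,0],[-1,-0.0239,-0.0687,0.0379,0],[-1,-0.0154,-0.072,0.04,0],[-1,-0.0063,-0.0734,0.0413,0],[-1,0.003,-0.073,0.0419,0],[-1,0.012,-0.0707,0.0416,0],[-1,0.0204,-0.0666,0.0406,0],[-1,0.0276,-0.0609,0.0389,0],[-1,0.0276,-0.0609,0.0389,0]]

```text
time_s: 21.43
position: [0.5712, 0.2452, 0.1948]
ee_rot: [-3.139, 0.001, 1.819]
wrist_force: [-5.1, 1.9, 8.5]
finger_gap: 0.0178
```

```bash
python3 cr.py 5.24 8.64 16
```

```text
bed mm [-29.7  30.9 150.4] r 0.0429 q -1.037 z-q 4.86 gap 0.01783936308278474 F bed [-0.8  3.1  9.5] t 21.4333
[[-1, 0.0055, 0.0067, -0.0021, 0], [-1, 0.0094, 0.0143, -0.0047, 0], [-1, 0.0115, 0.0225, -0.0075, 0], [-1, 0.0118, 0.031, -0.0104, 0], [-1, 0.0102, 0.0393, -0.0132, 0], [-1, 0.0067, 0.0471, -0.0158, 0], [-1, 0.0016, 0.0541, -0.0181, 0], [-1, -0.0049, 0.0599, -0.0199, 0], [-1, -0.0125, 0.0644, -0.0211, 0], [-1, -0.021, 0.0672, -0.0216, 0], [-1, -0.0298, 0.0684, -0.0214, 0], [-1, -0.0387, 0.0678, -0.0205, 0], [-1, -0.0472, 0.0655, -0.0188, 0], [-1, -0.0549, 0.0617, -0.0165, 0], [-1, -0.0615, 0.0564, -0.0136, 0], [-1, -0.0667, 0.05, -0.0101, 0]]
```

servo_tool:
  commands:
    - [[-1,0.0055,0.0067,-0.003,0],[-1,0.0094,0.0143,-0.006,0],[-1,0.0115,0.0225,-0.009,0],[-1,0.0118,0.031,-0.0119,0],[-1,0.0102,0.0393,-0.0147,0],[-1,0.0067,0.0471,-0.0173,0],[-1,0.0016,0.0541,-0.0196,0],[-1,-0.0049,0.0599,-0.0214,0],[-1,-0.0125,0.0644,-0.0226,0],[-1,-0.021,0.0672,-0.0231,0],[-1,-0.0298,0.0684,-0.0229,0],[-1,-0.0387,0.0678,-0.022,0],[-1,-0.0472,0.0655,-0.0203,0],[-1,-0.0549,0.0617,-0.018,0],[-1,-0.0615,0.0564,-0.0151,0],[-1,-0.0667,0.05,-0.0116,0],[-1,-0.0667,0.05,-0.0116,0]]

```text
time_s: 22.85
position: [0.6348, 0.192, 0.2044]
ee_rot: [-3.138, -0.001, 1.818]
wrist_force: [-3.1, 2.2, -5.9]
finger_gap: 0.0176
```

```bash
python3 cr.py 8.64 9.54 5; python3 - <<'E'
from plant import robot
from h import *
d=robot.snapshot("side")
u,v=proj(d,bed([0,0,.03],*BP))[0];u,v=int(u),int(v)
cv2.imwrite("pics/c11.png",cv2.resize(d["img"][v-35:v+25,u-40:u+40],(800,600),interpolation=2))
E
```

```text
bed mm [ 18.7 -36.2 140.2] r 0.0408 q 2.393 z-q 8.26 gap 0.01760336835539673 F bed [-4.6  2.9 -4.5] t 22.85
[[-1, -0.0031, -0.0061, 0.0032, 0], [-1, -0.0049, -0.0127, 0.0065, 0], [-1, -0.0054, -0.0194, 0.01, 0], [-1, -0.0045, -0.0261, 0.0134, 0], [-1, -0.0023, -0.0325, 0.0167, 0]]
```

View pics/c11.png

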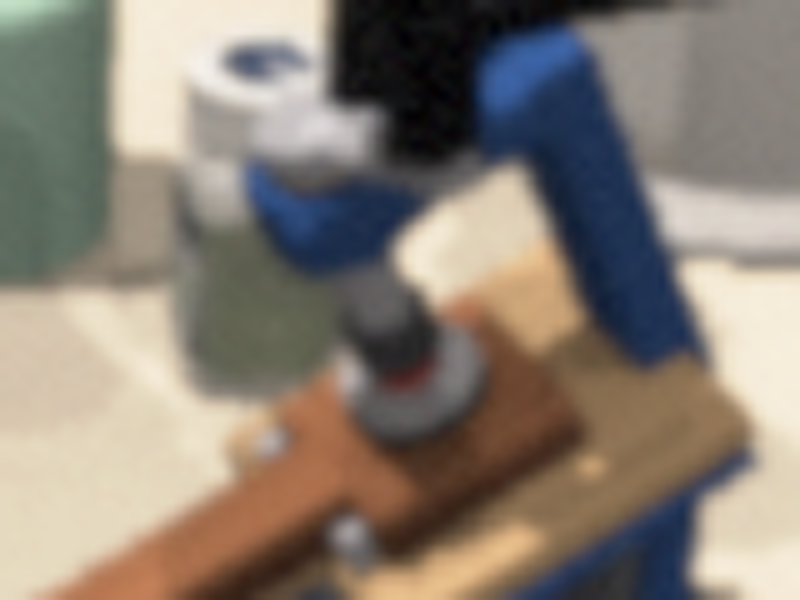

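The pad has just reached the blade (red band still visible near (405,378)). The shoulders sit against both pins, at (270,440) and (350,535). q = 8.68, as predicted; now snug to about 9.83.

```bash
python3 -c "
from h import *
print(crank_rows(8.65,9.83,8))"
```

```text
[[-1, -0.0026, -0.005, 0.0026, 0], [-1, -0.0043, -0.0103, 0.0053, 0], [-1, -0.0051, -0.0158, 0.0081, 0], [-1, -0.0051, -0.0213, 0.011, 0], [-1, -0.0041, -0.0268, 0.0138, 0], [-1, -0.0022, -0.032, 0.0165, 0], [-1, 0.0005, -0.037, 0.0191, 0], [-1, 0.004, -0.0415, 0.0215, 0]]
```

servo_tool:
  commands:
    - [[-1,-0.0026,-0.005,0.0026,0],[-1,-0.0043,-0.0103,0.0053,0],[-1,-0.0051,-0.0158,0.0081,0],[-1,-0.0051,-0.0213,0.011,0],[-1,-0.0041,-0.0268,0.0138,0],[-1,-0.0022,-0.032,0.0165,0],[-1,0.0005,-0.037,0.0191,0],[-1,0.004,-0.0415,0.0215,0],[-1,0.004,-0.0415,0.0215,0],[-1,0.004,-0.0415,0.0215,0]]

```text
time_s: 23.73
position: [0.596, 0.1864, 0.1844]
ee_rot: [3.14, 0.0, 1.818]
wrist_force: [6.5, 5.8, -6.4]
finger_gap: 0.0176
```

```bash
python3 cr.py
```

```text
bed mm [-24.9 -32.2 137. ] r 0.0407 q 3.53 z-q 9.32 gap 0.017556950967066314 F bed [ 4.6  4.  -8.9] t 23.7333
```

q ≈ 9.80, so the spring is compressed about 3.4 mm. Let go, rise and withdraw.

servo_tool:
  commands:
    - [[0.1,0,0,-0.001,0],[0.1,0,0,-0.001,0],[0.1,0,0,-0.001,0],[0.1,0,0,-0.001,0],[0.1,0,0,-0.001,0],[0.1,0,0,-0.001,0],[0.1,0,0,-0.02,0],[0.1,0,0,-0.05,0],[0.1,0,0,-0.08,0],[0.1,0,0,-0.11,0],[0.1,0,-0.03,-0.13,0],[0.1,0,-0.06,-0.13,0],[0.1,0,-0.1,-0.13,0],[0.1,0,-0.14,-0.13,0],[0.1,0,-0.17,-0.13,0],[0.1,0,-0.17,-0.13,0],[0.1,0,-0.17,-0.13,0],[0.1,0,-0.17,-0.13,0]]

```text
time_s: 25.23
position: [0.4311, 0.1445, 0.3153]
ee_rot: [3.141, -0.0, 1.818]
wrist_force: [-0.2, -0.2, -0.4]
finger_gap: 0.0477
```

```bash
python3 - <<'E'
from plant import robot
from h import *
D={c:robot.snapshot(c) for c in("side","top")};d=D["side"]
u,v=proj(d,bed([0,0,.03],*BP))[0];u,v=int(u),int(v)
a=cv2.resize(d["img"][v-25:v+20,u-25:u+25],(500,450),interpolation=2)
b=cv2.resize(d["img"][120:390,190:450],(300,312))
o=np.zeros((450,800,3),np.uint8);o[:,:500]=a;o[:312,500:]=b;cv2.imwrite("pics/f12.png",o)
# crank check: dark grip fit
th=np.linspace(0,2*np.pi,16)
def cyl(q): return np.vstack([bed(np.c_[.0095*np.cos(th),.0095*np.sin(th),np.full(16,z)]+Gq(q),*BP) for z in(-.026,.015)])
for c in D:
    u,v=proj(D[c],bed(Gq(9.8),*BP))[0];g=D[c]["img"].max(2);m=np.zeros(g.shape,bool);y,x=int(v),int(u);m[y-14:y+14,x-14:x+14]=g[y-14:y+14,x-14:x+14]<70
    Q=np.arange(9.3,10.4,.1);C=[np.abs(hullmask(D[c],[cyl(q)])-m).sum() for q in Q];print(c,m.sum(),"q best",Q[int(np.argmin(C))],np.round(C))
t=D["top"]
for l in("mug_green","spice_jar","salt_shaker","mug_clay"):
    q=robot.silhouettes("top",l)
    if q: s=q[0]["location"];print(l,unproj(t,(s[1],s[0]),.07).round(3))
s=robot.state();print(s["position"],s["wrist_force"],s["finger_gap"],s["time_s"])
E
```

```text
side 98 q best 9.799999999999999 [256. 254. 209. 148.  86.  60.  61. 106. 155. 198. 231.]
top 263 q best 10.199999999999998 [312. 302. 286. 260. 227. 200. 186. 185. 182. 173. 180.]
mug_green [0.572 0.502 0.07 ]
spice_jar [0.646 0.41  0.07 ]
[0.43114657 0.14450445 0.31465512] [ 0.53995669  0.05516088 -0.12862632] 0.04798275882374501 25.5333
```

View pics/f12.png

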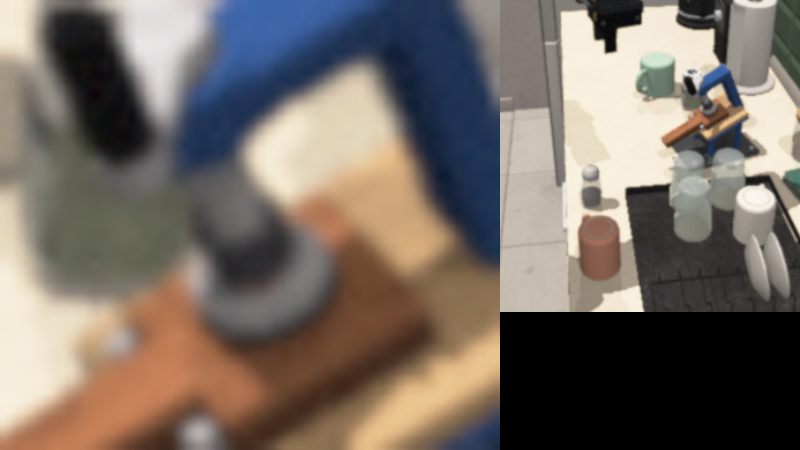

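The final picture shows the paddle flat with the pad pressing it, both pins at the shoulders, and the mugs upright. I can't clearly see red at the stem (260,260), so I'll compare the amount of red numerically with earlier pictures.

```bash
python3 - <<'E'
from plant import robot
from h import *
d=robot.snapshot("side")
u,v=proj(d,bed([0,0,.03],*BP))[0];u,v=int(u),int(v)
def red(im): 
    f=im.astype(float);return f[...,2]-(f[...,0]+f[...,1])/2
c11=cv2.resize(cv2.imread("pics/c11.png"),(80,60),interpolation=cv2.INTER_AREA)  # rows v-35.., cols u-40..
s0=cv2.imread("pics/side0.png");now=np.mean([robot.snapshot("side")["img"].astype(float) for _ in range(4)],0)
def show(n,im,q,oc):
    # pad top centre; pad face height, stem above
    zf=max(.044-.003*q,.018)
    us=[proj(d,bed([0,0,zf+k],*BP))[0] for k in np.arange(0,.034,.003)]
    x0=int(us[3][0])-oc[0];r0=int(us[-1][1])-oc[1];r1=int(us[0][1])-oc[1]
    print(n,"pad face px",us[0].round(1),"zf+.033",us[-1].round(1));print(red(im[r0-1:r1+3,x0-5:x0+7]).round().astype(int))
show("start",s0,.65,(0,0));show("contact",c11,8.67,(u-40,v-35));show("now",now,9.8,(0,0))
E
```

```text
start pad face px [369.  208.3] zf+.033 [364.8 198.7]
[[-38 -41 -36 -36 -38 -36 -35 -36 -24  -6  10  24]
 [-40 -37 -35 -36 -38 -36 -38 -27  -4  16  26  22]
 [-42 -37 -36 -36 -34 -36 -34 -13  11  24  23  20]
 [-37 -38 -36 -36 -35 -34 -32 -10  12  25  23  22]
 [-36 -36 -36 -34 -34 -33 -26  -6   8  16  23  28]
 [-34 -30 -30 -28 -22 -16 -10  -1   3   6  10  16]
 [-18 -18 -17 -12 -10  -6  -2   2   5   4   5   9]
 [ -2  -3  -2  -4  -2   0   3  12  17   9   4   6]
 [  2   2   1   2   5   7  16  30  27  12   5   4]
 [  3   2   8  18  24  32  38  36  21   9   4   4]
 [  3   6  10  22  32  34  30  21  10   5   3   2]
 [  3   4   7  12  16  16  13   9   4   4   2   3]
 [  4   4   3   4   6   7   4   4   3   4   4   8]
 [  4   4   3   4   4   2   3   4   2   4   8  26]]
contact pad face px [371.9 215.2] zf+.033 [367.9 205.7]
[[ 2  2  2  2  5 13 20 26 26 27 32 40]
 [ 4  4  4  2  3  6 12 22 32 38 48 57]
 [ 3  2  4  4  3  2  6 18 34 50 62 72]
 [ 2  2  2  2  1  0  2 12 30 48 62 69]
 [ 2  1  2  2  2  1  2  5 15 26 36 47]
 [ 2  2  2  2  2  0  0  0  4  8 12 20]
 [ 6  2  0  1  0  0  0  2  4  4  5 10]
 [
[... 170 characters left out ...]
 17 15 10  5  2  2  4]
 [16  5  3  5  5  6  4  4  4  1  2  6]
 [26  8  2  2  2  2  2  4  3  2  4 14]]
now pad face px [371.9 215.2] zf+.033 [367.9 205.7]
[[ 1  2  3  3  6 15 27 24 22 25 31 40]
 [ 3  3  3  4  4  8 16 26 28 35 48 57]
 [ 3  3  3  3  3  4  7 18 35 49 63 72]
 [ 2  3  3  4  3  3  3 11 30 50 64 74]
 [ 2  2  3  3  3  2  1  4 15 28 41 58]
 [ 2  2  2  2  3  2  1  0  4  9 16 34]
 [ 5  2  1  1  1  0  0  0  1  3  5 14]
 [ 8  2  0  0  0  0  0  0  2  3  3  6]
 [10  4  0  0 -1  0  0  3  5  4  4  4]
 [10  4  1  2  4  4  7  7  6  4  3  3]
 [ 8  3  2  6  9 11 12  8  5  3  4  3]
 [10  4  4  5  5  7  8  6  3  3  3  2]
 [16  6  4  4  3  5  4  4  4  4  3  5]
 [24  6  4  3  4  3  4  3  3  3  4 15]]
```

Near contact the band's red matched the start picture, so compression was about 0 there. The crank then turned about 1.13 rad, which is 3.4 mm. From this high angle the sleeve's rim covers part of what is left of the band, so the faint remaining red fits that. Handing in.

```bash
python3 -c "
from plant import robot
print(robot.job_done())"
```

```text
the job is handed in; nothing more can be done
None
```

The paddle is clamped in the press as asked, and I handed the job in at about 26 s. The one weak point is the red band, which I could not see well enough to confirm half directly.

**Placing:** I gripped the handle near its end and slid the blade in under the pad. The paddle dropped flat on the bed with its handle between the pins. I then drew the handle end downhill, and the pull rose to about 9 N with no movement, so the shoulders are against the pins.

**Clamping:** I wound the crank from about 0.63 to 9.80 rad. The pad met the blade at about 8.67 rad, so the spring should be compressed about 3.4 mm of its 7 mm. Then I let go and withdrew.

**Last checks:**
- **Crank angle:** the hand reading and the side view both gave 9.8 rad. The top-view fit leaned to 10.2 but was poor because dark parts around the grip confused it, so I discounted it.
- **Red band:** only a faint trace shows in the side view, less than half by raw pixels. I put this down to the sleeve's rim hiding part of it. Near contact the band's red matched the start picture, so I relied on the crank angle for the compression.
- **Paddle position:** earlier side and top fits differed by about 5 mm along the slope, so I relied on the pull test for seating.
- **Bystanders:** both mugs and the salt shaker are upright and look unmoved in the side view, though the top view did not detect the salt shaker or clay mug at the end. The green mug measured within 2 mm of its start. The spice jar's estimate shifted about 1 cm; its picture looks unchanged and nothing went near it.

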